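Put the carved fish away in the open bay and cover it

TASK

Take the carved wooden fish from under the lamp without touching the lamp, and set it down flat, not dropping it, inside whichever bay of the two-bay wooden box is open as you find it, leaving the cover where it is meanwhile. Then slide the box's cover all the way across so that it fully covers the fish. Leave everything else on the bench where it is.

Things in the scene. Friction and masses are not known exactly. Their poses are not given: they have to be found in the camera images.
- fish: Limewood fish carving lying flat, 115 mm long (x from -55 at the tail to +60 at the nose), 30 thick, about 90 g. Sides flat, parallel, 36 mm apart from x = -18 to +26: grip there. Tail 40 wide. Origin on its underside, z up, x to the nose. The shade above leaves no room for a vertical gripper: come in tilted 30 to 40 degrees, leaning back over the tail, which points to the robot.
- block: Fixed wooden block under the fish, 120 (x) x 110 x 15 mm high; origin at the centre of its underside.
- lamp: Cream enamel swing-arm lamp, fixed. Origin on the bench at the block's centre. The conical shade's axis stands 45 mm from it along the lamp's +x (away from the robot); its level rim is 150 mm across, 210 above the bench; shade 118 high, narrowing upwards. A thin arm, up to 420 high, runs from its top to a round base, 116 across, at x = 200, y = -130.
- box: Fixed open-topped wooden box, outer 166 (x) x 272 (y) x 42 mm (z); origin at the centre of its underside. Two equal bays along its y, centred at y = +66 and -66 mm, each 150 (x) x 124 (y) inside, floor 6 and rim 42 mm above the bench, walls 8 thick. One sliding cover closes one bay and leaves the other open; which one differs from start to start.
- cover_grip (a point): Middle of the top of the cover's grip, 76 mm above the bench, over the cover's centre; axes as the box's. Cover: plate 184 (x) x 140 (y), top 48 mm above the bench, sliding only along the box's y (2 N friction). Grip: upright bar 70 long (x), 16 wide, 28 high. Grip at box y = +66 or -66: that bay is covered. Slid across 132 mm it meets a stop, covering the other bay.
- dish: Bystander: brown ceramic dish, 96 mm across, 24 mm high, behind the fish under the lamp; origin at the centre of its underside.
- punch: Bystander: steel centre punch, rod 12 mm thick, 120 mm long, lying on the bench beyond the box; origin under its middle, x along it.
- jar: Bystander: squat olive-green glass jar with a steel lid, 74 mm across, 84 mm high, beyond the box; origin at the centre of its underside.
- drill: Bystander: wooden hand drill with a brass cap, about 310 mm long, lying at the right side; origin under its middle, x along it.
- mallet: Bystander: wooden mallet lying at the left side, head 75 x 110 x 70 mm, handle 28 mm thick along its -x; origin under the head's centre.
- blank: Bystander: uncarved limewood blank, plain block 90 x 42 x 24 mm, on the bench near the robot; origin at the centre of its underside.
Mind the look-alikes: they are no part of the job. What is shaped like the fish but purple or turquoise is not meant.

How it is judged:
By the outcome, as a careful person would: the job done as asked, in the order asked, and still so for the second after the job is handed in, with the robot touching nothing.
It also fails if it takes over 56 s, if anything falls off the work surface, if the arm or the gripper's body presses on something with over 40 N, if the wrist force passes 120 N, or if a joint passes its speed limit or range.

ROBOT

A 6-joint arm with a two-finger parallel gripper is mounted at the origin on the work surface. World frame = base frame: x ahead of the robot, y to its left, z up, the work surface at z = 0. Lengths are in m, angles in rad, forces in N, time in s.
With the tool pointing down it reaches from about 0.35 to 0.725 m from the base axis. Payload 4.3 kg.
Tool frame: the origin (TCP) lies midway between the tips of the shut fingers; the grasp point (between the pads) lies 19 mm behind it; z points along the fingers, y is the line along which they close (so a half turn about z gives the same grasp; the last joint's range is limited). The gripper opens to 85 mm and grips with 20 to 120 N. Pads are 22 mm wide; open, the fingers measure 114 mm over their backs; the gripper's body (76 mm by 85 mm) begins 54 mm behind the grasp point. The pads swing forward as they close: fully open they stand 13 mm farther back than shut.
Start: joints at [-1.417, 0.377, 0.081, 1.274, 0, 1.46], TCP at [0.15, -0.555, 0.231] pointing down, gripper open.
Joint ranges: [-2.72, 2.72], [-0.84, 1.66], [-1.02, 1.22], [-1.77, 2.12], [-1.37, 1.28], [-3.14, 3.14]. Speed limits (rad/s): [2.57, 2.57, 3.14, 3.14, 3.14, 3.14].

INTERFACE

Orientations are given as a unit quaternion [x, y, z, w].
In Python, from workcell import r, eyes gives the robot as it stands. The module is installed in compiled form; this text tells all that it offers.
- The arm moves only by the tool carry_out, never from a script. Its argument "steps" is a list of rows, each a list of 3 entries, a list of its own where there are three numbers: the shift along the world's x, y, z in units of 30 cm (1.0 is 30 cm), then the turn, a rotation vector about the world's x, y, z in units of 30 degrees (1.0 is 30 degrees), then the finger opening in mm, from 0 to 85.4. In form: [[[x, y, z], [ax, ay, az], jaw], ...]. A call has 1 to 12 rows; each row is the pose to reach, as a shift and turn from the pose commanded when the call began; what a row does not reach only later rows make up. A row lasts 1/10 s, in which the tool goes at most 50 mm and 8.59 degrees, less where a joint would pass 70% of its speed; a pose out of reach is approached as far as the arm can. A call with a number of a shift or a turn outside -1 to 1 is refused whole. A call with a gripper value outside its range is refused whole. The fingers move at their own pace and stop on an object; "squeeze" is the grip in N (left out, the last holds). Time passes only in rows, so rows that repeat a pose let the fingers close. It gives the time, the measured TCP pose, the force, the opening and the grip force at its end, in the units of the state.
- r.get_state(): the state, without advancing time (a new reading comes with each control period).
- eyes.snapshot(name): name is "side" or "top" or "wrist"; returns the picture (384x512x3 uint8, red, green, blue); there is no depth.
- eyes.camera_model(name): a dict with "fov_y" (degrees; the focal length in pixels is half the picture's height over the tangent of half this angle, whatever the lens; pixels are square), "cx", "cy" (the principal point, pixels), "cam_to_world" (4x4, takes a point from camera to world coordinates). Camera axes: x right, y down, z forward; pixel columns grow to the right and rows downward; lengths in m; the calibration is good to about 2 mm. A picture is of the moment at which its call begins: read the wrist's pose just before it. camera_model takes no time and is no camera call; for the wrist camera it gives the pose at the moment of the call.
- r.finish_job(): hands the job in; it is judged then, once.
The state is a dict: "time": time; "joint_pos": joint angles; "qd": joint speeds; "joint_efforts": joint torques, N m; "tcp_pos": TCP position; "eef_rot": TCP orientation; "contact_force": force on the tool from outside, world axes, zero at the start; "moment": the same for the moment, N m; "grip_width": opening from 0.0 (shut) to 1.0 (fully open); "grasp_force": force on a finger pad.
Only numpy, scipy, OpenCV 4.12 (cv2) and the standard library are available. Lean on these libraries where they do the work, as an engineer would, in place of code of your own. Each camera call takes 0.05 s, during which the arm holds its last target. There are 200 camera calls.

## Working session

There is one attempt and no reset: what is moved stays moved. The work goes in short steps, Python scripts to look and compute and a tool call to move; the robot and the scene stay as the last step left them, time stands still between calls to the robot, and variables do not carry over. Pictures are saved under pics/ and viewed, at most 10 in all, crops included, and the job is handed in when it is done.

Besides the shell and the picture viewer there is one more tool, called after "Request:" as name(argument=value, ...), one argument or row to a line, values as JSON. carry_out: Moves the arm, as the interface text tells. Shifts and turns lie within -1 to 1; 1 stands for 30 cm of shift or 30 degrees of turn. Its arguments: {"type":"object","properties":{"steps":{"type":"array","items":{"type":"array"}},"squeeze":{"type":"number"}},"required":["steps"]}

```bash
mkdir -p pics
python3 - <<'E'
from workcell import r, eyes
import cv2, numpy as np
for n in ("top","side"):
    m=eyes.camera_model(n); print(n,m["fov_y"],m["cx"],m["cy"],np.round(m["cam_to_world"],4).tolist(),[k for k in m])
    im=eyes.snapshot(n); cv2.imwrite(f"pics/{n}0.png",im[:,:,::-1])
    cv2.imwrite(f"pics/{n}0b.png",cv2.resize(im[:,:,::-1],(768,576),interpolation=cv2.INTER_CUBIC))
s=r.get_state(); print({k:np.round(v,3).tolist() for k,v in s.items()})
E
```

```text
top 53.00100389956933 261.6824110736185 195.26110954336292 [[-0.0177, -0.9869, 0.1604, 0.3674], [-0.9998, 0.0153, -0.0163, 0.0111], [0.0136, -0.1607, -0.9869, 1.3686], [0.0, 0.0, 0.0, 1.0]] ['fov_y', 'cx', 'cy', 'cam_to_world']
side 42.83365899719348 251.8527484729408 189.4383025327222 [[-0.8283, -0.3482, 0.4389, -0.0546], [-0.5599, 0.4874, -0.67, 1.0039], [0.0194, -0.8007, -0.5987, 0.9589], [0.0, 0.0, 0.0, 1.0]] ['fov_y', 'cx', 'cy', 'cam_to_world']
{'time': 0.1, 'joint_pos': [-1.417, 0.378, 0.08, 1.274, -0.0, 1.46], 'qd': [-0.0, -0.002, 0.003, 0.001, 0.0, 0.0], 'joint_efforts': [0.002, -46.47, 27.058, 0.012, 0.0, 0.0], 'tcp_pos': [0.15, -0.555, 0.23], 'eef_rot': [0.991, 0.132, -0.0, -0.001], 'contact_force': [0.553, -0.111, -0.168], 'moment': [-0.029, -0.007, -0.045], 'grasp_force': 0.0, 'grip_width': 0.998}
```

View pics/top0b.png

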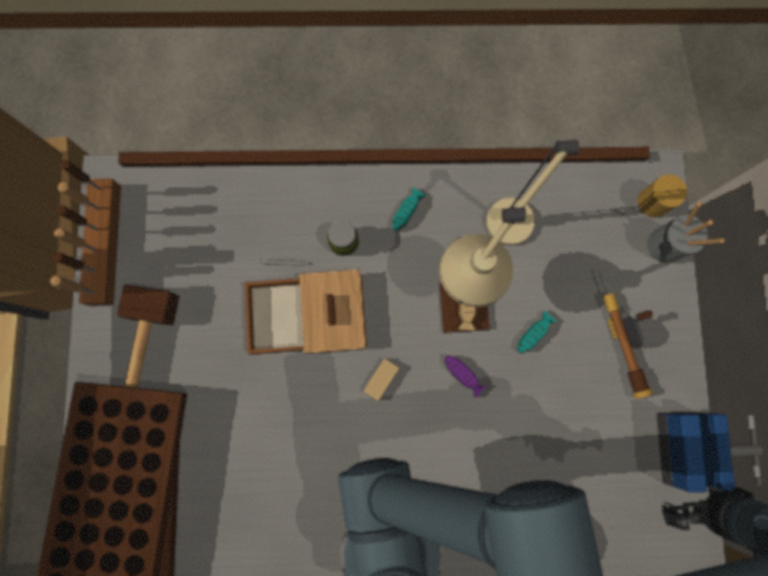

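View pics/side0b.png

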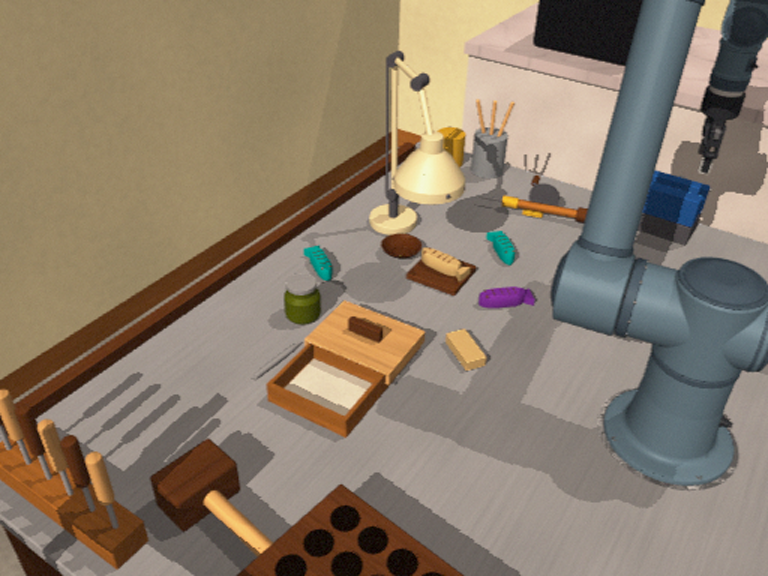

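The top view (in 768-wide pixels) shows the box at about (305,313), open on its left (+y) bay, with the cover grip at about (338,310). The fish is on its block at (467,310) under the shade, with decoys at (408,208), (536,332) and (463,375). I'll take enlarged crops to get corners.

Run:
```python
import cv2,numpy as np
def crop(f,x0,y0,w,h,k,o):
    im=cv2.imread(f)[y0:y0+h,x0:x0+w]; im=cv2.resize(im,None,fx=k,fy=k,interpolation=cv2.INTER_CUBIC)
    im=np.clip(im*1.3,0,255).astype('uint8')
    for i in range(0,w,10): cv2.putText(im,str(x0+i),(i*k,8),0,.3,(0,255,255)) if i%20==0 else 0; cv2.line(im,(i*k,10),(i*k,16),(0,255,255))
    for j in range(0,h,10): cv2.putText(im,str(y0+j),(0,j*k+4),0,.3,(0,255,255)) if j%20==0 else 0; cv2.line(im,(18,j*k),(24,j*k),(0,255,255))
    cv2.imwrite(o,im)
crop("pics/top0.png",156,150,190,110,4,"pics/topc.png")
crop("pics/side0.png",170,130,160,120,5,"pics/sidec.png")
```

```text
(no output)
```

View pics/topc.png

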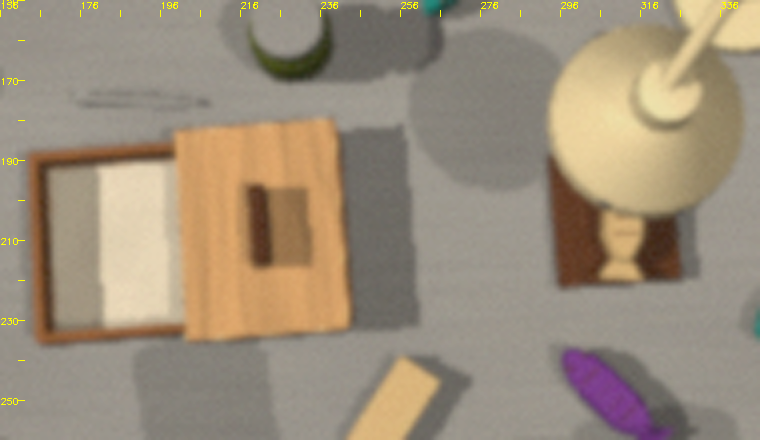

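View pics/sidec.png

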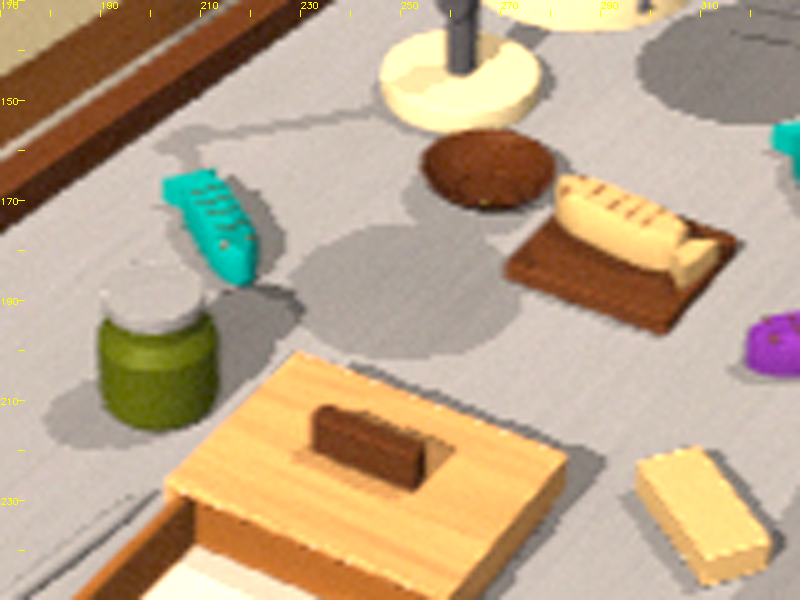

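The top crop gives the cover corners at about (199.5,182.5), (239,179.5), (243.5,232) and (202.5,235), the box's left rim corners at (163,188) and (166,236), and the block's near corners at (296,222) and (326,219.5). The side crop gives the block corners at (271,183), (317,178) and (303,195), with the fish's tail toward the robot. Next I'll fit poses by least squares.

```bash
cat > h.py <<'E'
import numpy as np
from scipy.optimize import least_squares
from scipy.spatial.transform import Rotation as R
from workcell import r, eyes
def proj(m,P):
    T=np.linalg.inv(m["cam_to_world"]); c=(T[:3,:3]@np.atleast_2d(P).T).T+T[:3,3]
    f=192/np.tan(np.radians(m["fov_y"]/2)); return np.c_[f*c[:,0]/c[:,2]+m["cx"],f*c[:,1]/c[:,2]+m["cy"]]
def ray(m,uv,z):
    f=192/np.tan(np.radians(m["fov_y"]/2)); T=np.asarray(m["cam_to_world"])
    d=T[:3,:3]@[(uv[0]-m["cx"])/f,(uv[1]-m["cy"])/f,1]; return T[:3,3]+d*(z-T[2,3])/d[2]
def place(p,P): # x,y,yaw
    P=np.atleast_2d(P).astype(float); return np.c_[P[:,0]*np.cos(p[2])-P[:,1]*np.sin(p[2])+p[0],P[:,0]*np.sin(p[2])+P[:,1]*np.cos(p[2])+p[1],P[:,2]]
def fit(obs,p0): # obs: list of (model, local xyz mm, uv)
    fun=lambda p:np.concatenate([(proj(m,place(p,np.array(P)/1000))-uv).ravel() for m,P,uv in obs])
    s=least_squares(fun,p0,loss="soft_l1"); return s.x,np.round(fun(s.x).reshape(-1,2),1).tolist()
E
python3 - <<'E'
from h import *
t=eyes.camera_model("top"); s=eyes.camera_model("side"); w=eyes.camera_model("wrist")
T=lambda u,v:np.array([156+(u+.5)/4-.5,150+(v+.5)/4-.5]); S=lambda u,v:np.array([170+(u+.5)/5-.5,130+(v+.5)/5-.5])
c=-66
box=[(t,(92,c+70,48),T(174,130)),(t,(92,c-70,48),T(333,118)),(t,(-92,c-70,48),T(350,328)),(t,(-92,c+70,48),T(186,341)),
(t,(83,136,42),T(29,152)),(t,(-83,136,42),T(40,344)),
(s,(92,c+70,48),S(165,482)),(s,(92,c-70,48),S(299,352)),(s,(-92,c-70,48),S(567,456))]
b=[(t,(-60,55,15),T(559,287)),(t,(-60,-55,15),T(681,278)),(s,(60,55,15),S(505,266)),(s,(-60,-55,15),S(737,239)),(s,(-60,55,0),S(665,333))]
for n,o,p0 in(("box",box,(.5,.2,0)),("block",b,(.5,-.1,0))):
    p,e=fit(o,p0); print(n,np.round(p,4),e)
print("tail",ray(t,T(600,280),.03),ray(t,T(642,276),.03),"nose side",ray(s,S(560,187),.045))
print("w",w["fov_y"],w["cx"],w["cy"],np.round(w["cam_to_world"],3).tolist())
E
```

```text
box [0.5399 0.1962 0.0634] [[0.2, 0.1], [0.5, 0.0], [0.1, 0.1], [0.1, 0.1], [-1.1, 0.3], [-1.9, -0.0], [-0.1, -0.6], [-0.2, -0.5], [0.3, -0.5]]
block [ 0.5546 -0.1788  0.0676] [[-0.1, 0.3], [0.3, -0.0], [-0.6, -0.5], [0.1, -0.5], [0.1, 1.4]]
tail [ 0.49639047 -0.16291835  0.03      ] [ 0.49929219 -0.19979377  0.03      ] nose side [ 0.60453878 -0.1797902   0.045     ]
w 68.90840967152 259.72523220712054 195.36919559712828 [[0.26, -0.932, -0.253, 0.212], [-0.965, -0.252, -0.067, -0.539], [-0.002, 0.261, -0.965, 0.373], [0.0, 0.0, 0.0, 1.0]]
```

Request:
carry_out(
  steps=[
    [[0.22,0.31,0],[0,0,0.94],85],
    [[0.22,0.31,0],[0,0,0.94],85],
    [[0.22,0.31,0],[0,0,0.94],85],
    [[0.22,0.31,0],[0,0,0.94],85],
  ],
)

```text
time: 0.5
tcp_pos: [0.2171, -0.4594, 0.231]
eef_rot: [0.928, 0.372, 0.0, -0.001]
contact_force: [0.2, -0.5, 0.4]
grip_width: 0.999
grasp_force: 0.0
```

Request:
carry_out(
  steps=[
    [[0.22,0.31,0],[0,0,0.94],85],
    [[0.22,0.31,0],[0,0,0.94],85],
    [[0.22,0.31,0],[0,0,0.94],85],
    [[0.22,0.31,0],[0,0,0.94],85],
  ],
)

```text
time: 0.9
tcp_pos: [0.2829, -0.3665, 0.231]
eef_rot: [0.809, 0.587, 0.0, -0.001]
contact_force: [-1.2, 1.0, 0.8]
grip_width: 0.994
grasp_force: 0.0
```

Request:
carry_out(
  steps=[
    [[0.22,0.31,0],[0,0,0.94],85],
    [[0.22,0.31,0],[0,0,0.94],85],
    [[0.22,0.31,0],[0,0,0.94],85],
    [[0.22,0.31,0],[0,0,0.94],85],
  ],
)

```text
time: 1.3
tcp_pos: [0.3487, -0.2737, 0.231]
eef_rot: [0.642, 0.767, 0.0, -0.001]
contact_force: [0.4, -0.2, 0.2]
grip_width: 0.992
grasp_force: 0.0
```

Request:
carry_out(
  steps=[
    [[0.2,0.31,0],[0,0,0.94],85],
    [[0.2,0.31,0],[0,0,0.94],85],
    [[0.2,0.31,0],[0,0,0.94],85],
    [[0.2,0.31,0],[0,0,0.94],85],
  ],
)

```text
time: 1.7
tcp_pos: [0.4085, -0.181, 0.2309]
eef_rot: [0.436, 0.9, 0.0, -0.0]
contact_force: [0.4, -0.2, 0.2]
grip_width: 0.995
grasp_force: 0.0
```

Request:
carry_out(
  steps=[
    [[0,0,0],[0,0,0.94],85],
    [[0,0,0],[0,0,0.94],85],
    [[0,0,0],[0,0,0.94],85],
    [[0,0,0],[0,0,0.94],85],
  ],
)

```text
time: 2.1
tcp_pos: [0.4076, -0.1829, 0.2309]
eef_rot: [0.205, 0.979, 0.0, -0.0]
contact_force: [-0.2, -0.0, 0.3]
grip_width: 0.996
grasp_force: 0.0
```

Request:
carry_out(
  steps=[
    [[0,0,0],[0,0,0.93],85],
    [[0,0,0],[0,0,0.93],85],
    [[0,0,0],[0,0,0.93],85],
    [[0,0,0],[0,0,0.93],85],
  ],
)

```text
time: 2.5
tcp_pos: [0.4076, -0.1829, 0.2309]
eef_rot: [-0.037, 0.999, 0.0, -0.0]
contact_force: [0.4, 0.1, 0.5]
grip_width: 0.99
grasp_force: 0.0
```

Run:
```python
from h import *
s=r.get_state(); print({k:np.round(s[k],3).tolist() for k in("time","joint_pos","tcp_pos","contact_force")}); print(np.round(R.from_quat(s["eef_rot"]).as_matrix(),3))
```

```text
{'time': 2.5, 'joint_pos': [-0.564, 0.12, -0.259, 1.193, 0.0, -0.637], 'tcp_pos': [0.408, -0.183, 0.231], 'contact_force': [0.373, 0.096, 0.523]}
[[-0.997 -0.073 -0.001]
 [-0.073  0.997  0.001]
 [ 0.001  0.001 -1.   ]]
```

Request:
carry_out(
  steps=[
    [[0,0,0],[0.041,-0.583,0],85],
    [[0,0,0],[0.041,-0.583,0],85],
    [[0,0,0],[0.041,-0.583,0],85],
  ],
)

```text
time: 2.8
tcp_pos: [0.4023, -0.1801, 0.2272]
eef_rot: [-0.033, 0.988, 0.008, 0.15]
contact_force: [-1.2, -0.5, -1.1]
grip_width: 0.994
grasp_force: 0.0
```

Request:
carry_out(
  steps=[
    [[0.12,0,-0.2],[0.041,-0.583,0],85],
    [[0.12,0,-0.2],[0.041,-0.583,0],85],
    [[0.12,0,-0.2],[0.041,-0.583,0],85],
    [[0.12,0,-0.2],[0.041,-0.583,0],85],
  ],
)

```text
time: 3.2
tcp_pos: [0.4419, -0.1817, 0.1685]
eef_rot: [-0.032, 0.954, 0.013, 0.299]
contact_force: [-0.8, -0.3, 0.3]
grip_width: 0.999
grasp_force: 0.0
```

Run:
```python
from h import *
import cv2
s=r.get_state(); m=eyes.camera_model("wrist"); im=eyes.snapshot("wrist")[:,:,::-1]
np.savez("w1.npz",M=m["cam_to_world"])
cv2.imwrite("pics/w1.png",im); cv2.imwrite("pics/w1b.png",cv2.resize(np.ascontiguousarray(im),(768,576),interpolation=cv2.INTER_CUBIC))
print({k:np.round(s[k],3).tolist() for k in("time","joint_pos","tcp_pos","contact_force")}); print(np.round(R.from_quat(s["eef_rot"]).as_matrix(),3))
p=(.5527,-.1771,.07)
print(proj(m,place(p,np.array([(60,0,30),(-55,20,45),(-55,-20,45),(26,18,45),(26,-18,45),(-18,18,45),(-18,-18,45)])/1000)).round())
```

```text
{'time': 3.2, 'joint_pos': [-0.828, -0.132, -0.865, 0.432, 0.465, -0.797], 'tcp_pos': [0.442, -0.182, 0.168], 'contact_force': [-0.823, -0.328, 0.253]}
[[-0.82  -0.068  0.569]
 [-0.053  0.998  0.043]
 [-0.57   0.005 -0.821]]
[[258. 219.]
 [277. 165.]
 [237. 165.]
 [273. 213.]
 [243. 213.]
 [274. 189.]
 [241. 189.]]
```

View pics/w1b.png

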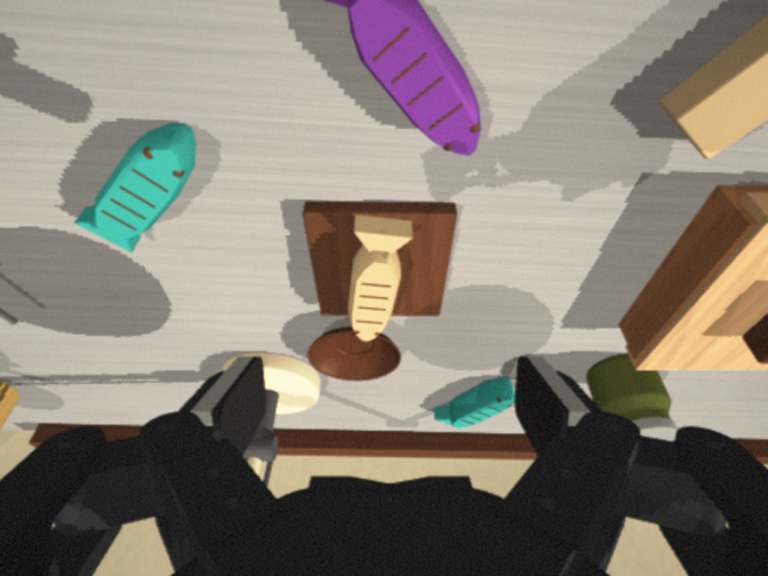

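The wrist view is upside-down, with the robot side at the top. The fish tail is at about (383,225), its body around (375,285) and its nose at (366,337), with a slight yaw against the block. I'll enlarge it.

Run:
```python
import cv2,numpy as np
x0,y0,w,h,k=195,125,120,110,5
im=cv2.resize(cv2.imread("pics/w1.png")[y0:y0+h,x0:x0+w],None,fx=k,fy=k,interpolation=cv2.INTER_CUBIC)
for i in range(0,w,10): cv2.line(im,(i*k,0),(i*k,6),(0,255,255)); cv2.putText(im,str(x0+i),(i*k,16),0,.3,(0,0,255))
for j in range(0,h,10): cv2.line(im,(0,j*k),(6,j*k),(0,255,255)); cv2.putText(im,str(y0+j),(8,j*k+4),0,.3,(0,0,255))
cv2.imwrite("pics/w1c.png",im)
```

```text
(no output)
```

View pics/w1c.png

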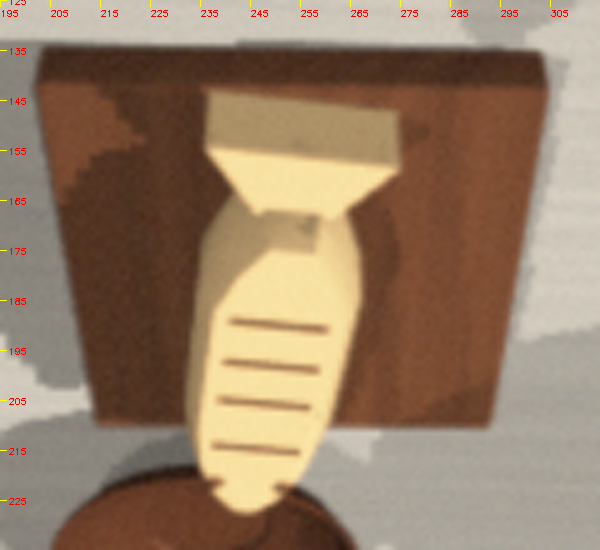

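Run:
```python
from h import *
m=eyes.camera_model("wrist"); m["cam_to_world"]=np.load("w1.npz")["M"]
W=lambda u,v:np.array([195+(u+.5)/5-.5,125+(v+.5)/5-.5])
bl=[(m,(-60,-55,15),W(36,87)),(m,(-60,55,15),W(548,86)),(m,(60,-55,15),W(97,426)),(m,(60,55,15),W(490,428))]
p,e=fit(bl,(.55,-.18,.07)); print("block",p.round(4),e)
a,b=ray(m,W(207,90),.015),ray(m,W(400,113),.015); print(a.round(4),b.round(4),np.linalg.norm(a-b), "yaw",np.arctan2(-(b-a)[0],(b-a)[1]))
f=[(m,(-55,-20,15),W(207,90)),(m,(-55,20,15),W(400,113))]
p,e=fit(f,(.55,-.18,.0)); print("fish tail fit",p.round(4),e)
g=f+[(m,(-18,-18,15),W(202,243)),(m,(26,-18,15),W(187,400))]
p,e=fit(g,(.55,-.18,.0)); print("fish",p.round(4),e)
# stripes: perpendicular to x, on top z=45
for l,rr in(((231,321),(327,330)),((213,445),(299,453))):
    A,B=ray(m,W(*l),.045),ray(m,W(*rr),.045); print("stripe",A.round(4),B.round(4),np.arctan2(-(B-A)[0],(B-A)[1]).round(3))
print("predict nose, body corners crop",((proj(m,place(p,np.array([(60,0,15),(60,0,45),(60,0,30),(26,18,45),(-18,18,45),(-18,18,15),(26,18,15)])/1000))-[195,125])*5).round().tolist())
```

```text
block [ 0.5536 -0.1823  0.0589] [[-1.6, -0.5], [0.8, 0.2], [-0.4, 0.8], [0.9, 0.6]]
[ 0.496  -0.2034  0.015 ] [ 0.4996 -0.1621  0.015 ] 0.041380697586421177 yaw -0.0867542943294373
fish tail fit [ 0.5526 -0.1874 -0.0852] [[0.6, 0.1], [-0.6, -0.1]]
fish [ 0.5541 -0.1876 -0.0809] [[0.2, 1.2], [-1.1, 0.8], [0.2, -4.3], [0.4, -11.2]]
stripe [ 0.5351 -0.1965  0.045 ] [ 0.5368 -0.1754  0.045 ] -0.078
stripe [ 0.5808 -0.2001  0.045 ] [ 0.5828 -0.1791  0.045 ] -0.094
predict nose, body corners crop [[243.0, 428.0], [239.0, 519.0], [241.0, 472.0], [327.0, 449.0], [357.0, 332.0], [355.0, 235.0], [326.0, 355.0]]
```

Request:
carry_out(
  steps=[
    [[0.13,0,-0.07],[0,0,-0.287],85],
    [[0.13,0,-0.07],[0,0,-0.287],85],
    [[0.13,0,-0.07],[0,0,-0.287],85],
    [[0.13,0,-0.07],[0,0,-0.287],85],
  ],
)

```text
time: 3.65
tcp_pos: [0.4846, -0.1838, 0.152]
eef_rot: [0.037, 0.953, -0.012, 0.301]
contact_force: [0.0, 0.4, 0.2]
grip_width: 0.989
grasp_force: 0.0
```

Run:
```python
from h import *
s=r.get_state(); M=R.from_quat(s["eef_rot"]).as_matrix()
print({k:np.round(s[k],4).tolist() for k in("time","joint_pos","tcp_pos","contact_force")}); print(M.round(3))
g=np.array([.557,-.1878,.039]); d=g+.019*M[:,2]-s["tcp_pos"]; print(d.round(4),(d/.3).round(3),"along",d@M[:,2],"lateral",d@M[:,0],d@M[:,1])
```

```text
{'time': 3.65, 'joint_pos': [-0.687, -0.0807, -0.8985, 0.2293, 0.3342, -0.519], 'tcp_pos': [0.4846, -0.1838, 0.152], 'contact_force': [0.0133, 0.3719, 0.2416]}
[[-0.816  0.078  0.573]
 [ 0.063  0.997 -0.046]
 [-0.575 -0.001 -0.818]]
[ 0.0833 -0.0049 -0.1286] [ 0.278 -0.016 -0.429] along 0.15315490592474093 lateral 0.005696588088700549 0.0018129032759814966
```

Request:
carry_out(
  steps=[
    [[0.04,-0.004,-0.06],[0,0,0],85],
    [[0.08,-0.006,-0.12],[0,0,0],85],
    [[0.12,-0.008,-0.18],[0,0,0],85],
    [[0.16,-0.01,-0.24],[0,0,0],85],
    [[0.2,-0.012,-0.31],[0,0,0],85],
    [[0.2,-0.012,-0.31],[0,0,0],85],
    [[0.2,-0.012,-0.31],[0,0,0],85],
  ],
)

```text
time: 4.35
tcp_pos: [0.5431, -0.1873, 0.0576]
eef_rot: [0.038, 0.953, -0.012, 0.301]
contact_force: [0.1, 0.4, -0.0]
grip_width: 0.996
grasp_force: 0.0
```

Run:
```python
from h import *
import cv2
s=r.get_state(); M=R.from_quat(s["eef_rot"]).as_matrix()
print({k:np.round(s[k],4).tolist() for k in("time","joint_pos","tcp_pos","contact_force")}); print(M.round(3))
g=np.array([.557,-.1878,.039]); d=g+.019*M[:,2]-s["tcp_pos"]; print(d.round(4),(d/.3).round(3))
a=eyes.snapshot("wrist"); b=eyes.snapshot("side")[90:240,190:390]
im=np.hstack([cv2.resize(a,(448,336)),cv2.resize(b,(448*4//5,336*4//5*1)).copy() if 0 else cv2.resize(b,(352,336))])
cv2.imwrite("pics/g1.png",im[:,:,::-1])
```

```text
{'time': 4.35, 'joint_pos': [-0.5997, 0.2019, -0.9343, -0.1118, 0.2891, -0.4379], 'tcp_pos': [0.5431, -0.1873, 0.0576], 'contact_force': [0.0949, 0.3969, -0.0353]}
[[-0.816  0.08   0.572]
 [ 0.066  0.997 -0.046]
 [-0.574  0.    -0.819]]
[ 0.0248 -0.0014 -0.0342] [ 0.083 -0.005 -0.114]
```

View pics/g1.png

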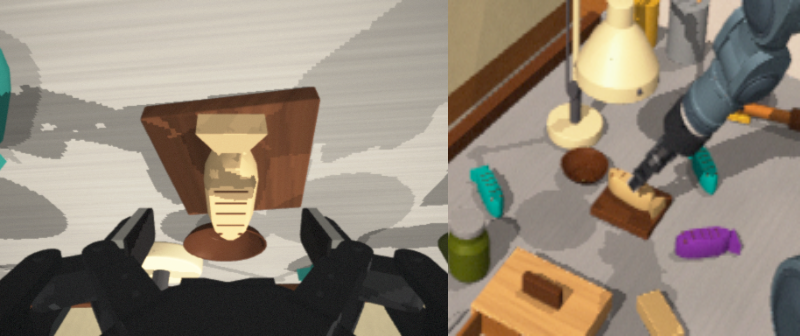

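The wrist view shows the fish (x≈232) centred and aligned between the fingers (140–310), and the side view shows clear space under the shade. I'm going in and closing.

Request:
carry_out(
  steps=[
    [[0.028,0.0,-0.038],[0,0,0],85],
    [[0.055,0.0,-0.076],[0,0,0],85],
    [[0.083,0.0,-0.114],[0,0,0],85],
    [[0.083,0.0,-0.114],[0,0,0],85],
    [[0.083,0.0,-0.114],[0,0,0],85],
  ],
)

```text
time: 4.95
tcp_pos: [0.5679, -0.187, 0.024]
eef_rot: [0.038, 0.953, -0.012, 0.301]
contact_force: [-0.8, -0.2, 1.1]
grip_width: 0.998
grasp_force: 0.0
```

Request:
carry_out(
  steps=[
    [[0,0,0],[0,0,0],50],
    [[0,0,0],[0,0,0],50],
    [[0,0,0],[0,0,0],40],
    [[0,0,0],[0,0,0],30],
    [[0,0,0],[0,0,0],30],
    [[0,0,0],[0,0,0],30],
    [[0,0,0],[0,0,0],30],
    [[0,0,0],[0,0,0],30],
  ],
  squeeze=30,
)

```text
time: 5.75
tcp_pos: [0.568, -0.1869, 0.0237]
eef_rot: [0.038, 0.953, -0.012, 0.301]
contact_force: [-4.4, -0.7, 6.4]
grip_width: 0.417
grasp_force: 31.1
```

Request:
carry_out(
  steps=[
    [[-0.019,0.002,0.027],[0,0,0],30],
    [[-0.057,0.005,0.08],[0,0,0],30],
    [[-0.115,0.01,0.165],[0,0,0],30],
    [[-0.172,0.014,0.246],[0,0,0],30],
    [[-0.23,0.018,0.33],[0,0,0],30],
    [[-0.286,0.023,0.41],[0,0,0],30],
    [[-0.286,0.023,0.41],[0,0,0],30],
  ],
  squeeze=35,
)

```text
time: 6.45
tcp_pos: [0.4817, -0.1805, 0.1493]
eef_rot: [0.038, 0.952, -0.013, 0.303]
contact_force: [0.4, -0.7, -0.3]
grip_width: 0.416
grasp_force: 35.8
```

Run:
```python
from h import *
import cv2
s=r.get_state(); M=R.from_quat(s["eef_rot"]).as_matrix()
print({k:np.round(s[k],4).tolist() for k in("time","joint_pos","tcp_pos","contact_force","grip_width","grasp_force")}); print(M.round(3))
m=eyes.camera_model("wrist"); np.savez("w2.npz",M=m["cam_to_world"],tcp=s["tcp_pos"],q=s["eef_rot"])
a=eyes.snapshot("wrist"); t=eyes.snapshot("top"); cv2.imwrite("pics/w2.png",a[:,:,::-1]); cv2.imwrite("pics/t2.png",t[:,:,::-1])
A=cv2.resize(a[120:320,150:370],(440,400),interpolation=cv2.INTER_CUBIC); B=cv2.resize(t[165:255,155:252],(360,334),interpolation=cv2.INTER_CUBIC)
im=np.zeros((400,800,3),np.uint8); im[:,:440]=A; im[:334,440:]=B
cv2.imwrite("pics/v2.png",im[:,:,::-1])
```

```text
{'time': 6.45, 'joint_pos': [-0.684, -0.0875, -0.9158, 0.214, 0.3319, -0.5129], 'tcp_pos': [0.4817, -0.1805, 0.1493], 'contact_force': [0.4337, -0.7149, -0.2852], 'grip_width': 0.4162, 'grasp_force': 35.8144}
[[-0.814  0.081  0.575]
 [ 0.065  0.997 -0.049]
 [-0.577 -0.002 -0.816]]
```

View pics/v2.png

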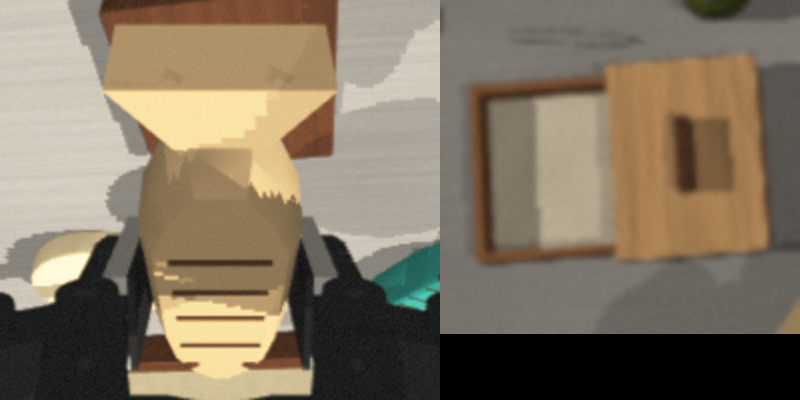

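Request:
carry_out(
  steps=[
    [[0,0.08,0],[0,0,0.03],30],
    [[0,0.18,0],[0,0,0.07],30],
    [[0,0.28,0],[0,0,0.11],30],
    [[0,0.38,0],[0,0,0.15],30],
    [[0,0.48,0],[0,0,0.19],30],
    [[0,0.58,0],[0,0,0.23],30],
    [[0,0.68,0],[0,0,0.26],30],
    [[0,0.76,0],[0,0,0.28],30],
    [[0,0.8,0],[0,0,0.283],30],
  ],
)

```text
time: 7.45
tcp_pos: [0.481, 0.0624, 0.1441]
eef_rot: [-0.034, 0.953, 0.011, 0.3]
contact_force: [0.0, -0.3, -1.1]
grip_width: 0.412
grasp_force: 35.7
```

Request:
carry_out(
  steps=[
    [[0.03,0.09,0],[0,0,0],30],
    [[0.06,0.18,0],[0,0,0],30],
    [[0.1,0.28,0],[0,0,0],30],
    [[0.14,0.38,0],[0,0,0],30],
    [[0.18,0.48,0],[0,0,0],30],
    [[0.22,0.58,0],[0,0,0],30],
    [[0.245,0.65,0],[0,0,0],30],
    [[0.245,0.68,0],[0,0,0],30],
    [[0.245,0.68,0],[0,0,0],30],
  ],
)

```text
time: 8.35
tcp_pos: [0.5546, 0.2651, 0.1441]
eef_rot: [-0.034, 0.953, 0.01, 0.3]
contact_force: [0.5, 0.8, -0.9]
grip_width: 0.414
grasp_force: 35.7
```

Run:
```python
from h import *
import cv2
s=r.get_state(); M=R.from_quat(s["eef_rot"]).as_matrix()
print({k:np.round(s[k],4).tolist() for k in("time","joint_pos","tcp_pos","contact_force","grip_width","grasp_force")}); print(M.round(3))
d=np.load("w2.npz"); m=eyes.camera_model("wrist"); now=m["cam_to_world"]; m["cam_to_world"]=d["M"]
p=(.553-.0863,-.1875+.0065,-.085); pts=np.array([(-55,-20,0),(-55,20,0)])/1000+[0,0,.015+.1256]
print("pred tail bottom px in view:",((proj(m,place(p,pts))-[150,120])*2).round().tolist(),"seen (112,24),(330,24)")
m["cam_to_world"]=now; np.savez("w3.npz",M=now)
a=eyes.snapshot("wrist"); t=eyes.snapshot("top"); cv2.imwrite("pics/w3.png",a[:,:,::-1]); cv2.imwrite("pics/t3.png",t[:,:,::-1])
A=cv2.resize(a,(448,336),interpolation=cv2.INTER_CUBIC); B=cv2.resize(t[165:255,155:252],(352,327),interpolation=cv2.INTER_CUBIC)
im=np.zeros((336,800,3),np.uint8); im[:,:448]=A; im[:327,448:]=B
cv2.imwrite("pics/v3.png",im[:,:,::-1])
```

```text
{'time': 8.35, 'joint_pos': [0.4506, 0.1315, -0.7127, 0.1519, -0.2148, 0.3165], 'tcp_pos': [0.5546, 0.2651, 0.1441], 'contact_force': [0.4715, 0.7888, -0.9115], 'grip_width': 0.4139, 'grasp_force': 35.6671}
[[-0.818 -0.07   0.571]
 [-0.058  0.998  0.039]
 [-0.572 -0.001 -0.82 ]]
pred tail bottom px in view: [[113.0, 26.0], [323.0, 27.0]] seen (112,24),(330,24)
```

View pics/v3.png

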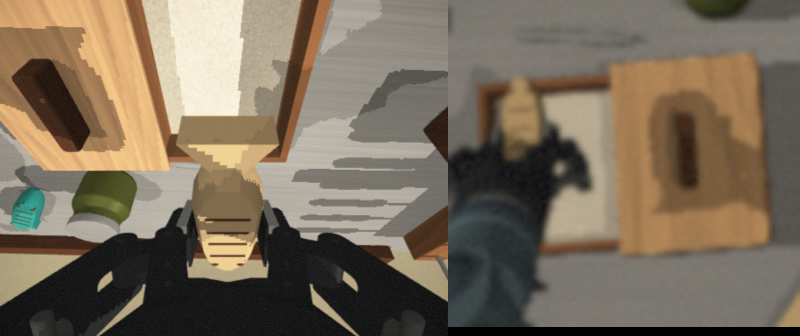

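The wrist view shows the bay below the fish. The box's outer far corner is at about (286,161) and the cover's far corner at about (168,169) in 448-wide pixels. I'll check the box pose with these.

Run:
```python
from h import *
m=eyes.camera_model("wrist"); m["cam_to_world"]=np.load("w3.npz")["M"]
k=512/448
print(ray(m,np.array([286,161])*k,.042), "rim pred", place((.5399,.1945,.063),(.083,.136,.042)))
print(ray(m,np.array([168,169])*k,.048), "cover pred", place((.5399,.1962,.0634),(.092,.004,.048)))
s=r.get_state(); M=R.from_quat(s["eef_rot"]).as_matrix()
# fish origin from tcp
yaw=np.arctan2(-M[0,1],M[1,1]); Z=R.from_euler("z",yaw).as_matrix()
F=s["tcp_pos"]-Z@np.array([.0149,.0018,.0087]); print("fish",F.round(4),yaw)
b=np.array([.5399,.1945]); c,sn=np.cos(.063),np.sin(.063); d=F[:2]-b; print("fish in box",c*d[0]+sn*d[1],-sn*d[0]+c*d[1])
```

```text
[0.61148349 0.33230429 0.042     ] rim pred [[0.61417301 0.33545574 0.042     ]]
[0.62714055 0.20360433 0.048     ] cover pred [[0.63146173 0.20602086 0.048     ]]
fish [0.5396 0.2605 0.1358] 0.06800979091252482
fish in box 0.0038191094666534995 0.06592784330691431
```

Request:
carry_out(
  steps=[
    [[0,0,-0.06],[0,0,0],30],
    [[0,0,-0.14],[0,0,0],30],
    [[0,0,-0.22],[0,0,0],30],
    [[0,0,-0.3],[0,0,0],30],
    [[0,0,-0.36],[0,0,0],30],
    [[0,0,-0.4],[0,0,0],30],
    [[0,0,-0.41],[0,0,0],30],
    [[0,0,-0.41],[0,0,0],30],
  ],
)

```text
time: 9.25
tcp_pos: [0.5548, 0.2629, 0.0225]
eef_rot: [-0.032, 0.953, 0.01, 0.3]
contact_force: [-0.4, 0.2, -1.1]
grip_width: 0.415
grasp_force: 35.7
```

Request:
carry_out(
  steps=[
    [[0,0,-0.005],[0,0,0],30],
    [[0,0,-0.01],[0,0,0],30],
    [[0,0,-0.015],[0,0,0],30],
    [[0,0,-0.015],[0,0,0],30],
  ],
)

```text
time: 9.65
tcp_pos: [0.5557, 0.2642, 0.0189]
eef_rot: [-0.032, 0.953, 0.01, 0.301]
contact_force: [0.3, -0.0, -1.2]
grip_width: 0.416
grasp_force: 35.7
```

Request:
carry_out(
  steps=[
    [[0,0,-0.003],[0,0,0],30],
    [[0,0,-0.006],[0,0,0],30],
    [[0,0,-0.009],[0,0,0],30],
    [[0,0,-0.009],[0,0,0],30],
  ],
)

```text
time: 10.05
tcp_pos: [0.5554, 0.2641, 0.0157]
eef_rot: [-0.032, 0.953, 0.01, 0.301]
contact_force: [-1.0, 0.5, -1.8]
grip_width: 0.415
grasp_force: 35.7
```

Request:
carry_out(
  steps=[
    [[0,0,-0.003],[0,0,0],30],
    [[0,0,-0.003],[0,0,0],30],
  ],
)

```text
time: 10.25
tcp_pos: [0.5555, 0.2641, 0.0149]
eef_rot: [-0.032, 0.953, 0.01, 0.301]
contact_force: [-0.2, 0.1, -0.6]
grip_width: 0.418
grasp_force: 35.7
```

Request:
carry_out(
  steps=[
    [[0,0,-0.003],[0,0,0],30],
    [[0,0,-0.003],[0,0,0],30],
  ],
)

```text
time: 10.45
tcp_pos: [0.5559, 0.2643, 0.0147]
eef_rot: [-0.032, 0.953, 0.01, 0.302]
contact_force: [-1.3, 0.2, 3.9]
grip_width: 0.416
grasp_force: 36.3
```

Request:
carry_out(
  steps=[
    [[0,0,-0.003],[0,0,0],30],
    [[0,0,-0.003],[0,0,0],30],
  ],
)

```text
time: 10.65
tcp_pos: [0.5563, 0.2644, 0.0148]
eef_rot: [-0.032, 0.953, 0.01, 0.302]
contact_force: [-6.3, -1.4, 11.6]
grip_width: 0.415
grasp_force: 37.5
```

Contact came at the predicted height. I'll ease the press and open gently.

Request:
carry_out(
  steps=[
    [[0,0,0.003],[0,0,0],30],
    [[0,0,0.003],[0,0,0],37],
    [[0,0,0.003],[0,0,0],42],
    [[0,0,0.003],[0,0,0],50],
    [[0,0,0.003],[0,0,0],56],
    [[0,0,0.003],[0,0,0],56],
  ],
)

```text
time: 11.25
tcp_pos: [0.5555, 0.2641, 0.014]
eef_rot: [-0.032, 0.953, 0.01, 0.301]
contact_force: [0.6, 0.2, -0.4]
grip_width: 0.655
grasp_force: 0.0
```

Request:
carry_out(
  steps=[
    [[-0.02,-0.001,0.028],[0,0,0],56],
    [[-0.06,-0.004,0.086],[0,0,0],56],
    [[-0.12,-0.008,0.17],[0,0,0],56],
    [[-0.18,-0.012,0.26],[0,0,0],56],
    [[-0.24,-0.016,0.34],[0,0,0],56],
    [[-0.3,-0.02,0.43],[0,0,0],56],
    [[-0.3,-0.02,0.43],[0,0,0],56],
  ],
)

```text
time: 11.95
tcp_pos: [0.4655, 0.2592, 0.1474]
eef_rot: [-0.033, 0.952, 0.012, 0.304]
contact_force: [1.0, 0.3, 0.3]
grip_width: 0.657
grasp_force: 0.0
```

Run:
```python
from h import *
import cv2
s=r.get_state(); M=R.from_quat(s["eef_rot"]).as_matrix()
print({k:np.round(s[k],4).tolist() for k in("time","joint_pos","tcp_pos","contact_force","grip_width","grasp_force")}); print(M.round(3))
m=eyes.camera_model("wrist"); np.savez("w4.npz",M=m["cam_to_world"]); a=eyes.snapshot("wrist"); t=eyes.snapshot("side"); cv2.imwrite("pics/w4.png",a[:,:,::-1])
A=cv2.resize(a,(448,336),interpolation=cv2.INTER_CUBIC); B=cv2.resize(t[190:300,170:290],(352,323),interpolation=cv2.INTER_CUBIC)
im=np.zeros((336,800,3),np.uint8); im[:,:448]=A; im[:323,448:]=B
cv2.imwrite("pics/v4.png",im[:,:,::-1])
```

```text
{'time': 11.95, 'joint_pos': [0.5416, -0.0201, -0.8698, 0.1563, -0.2642, 0.3959], 'tcp_pos': [0.4655, 0.2592, 0.1474], 'contact_force': [1.0473, 0.2887, 0.311], 'grip_width': 0.6573, 'grasp_force': 0.0}
[[-0.814 -0.07   0.577]
 [-0.055  0.998  0.043]
 [-0.579  0.003 -0.815]]
```

View pics/v4.png

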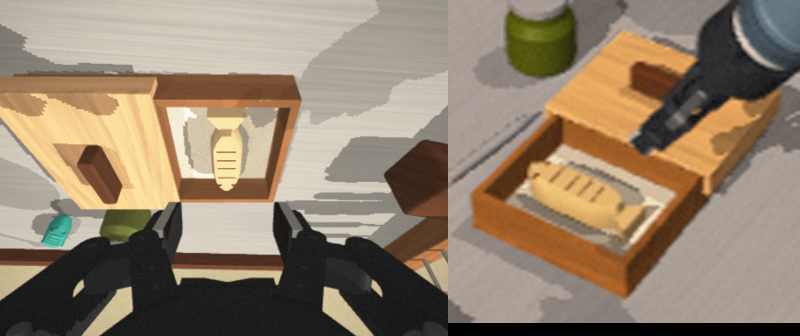

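The fish lies flat and centred in the open bay, and the cover hasn't moved. In the wrist view the bar's near end is at about (86,147) and the box/cover corners are at (300,76), (158,80) and (181,203). Next I'll locate the bar.

Run:
```python
from h import *
import cv2
m=eyes.camera_model("wrist"); m["cam_to_world"]=np.load("w4.npz")["M"]; k=512/448
o=[(m,(-83,136,42),np.array([300,76])*k),(m,(-92,4,48),np.array([158,80])*k),(m,(92,4,48),np.array([181,203])*k)]
p,e=fit(o,(.54,.195,.063)); print("box",p.round(4),e,"grip",place(p,(0,-.066,.076)).round(4))
print("bar near end",ray(m,np.array([85.5,147])*k,.076),"pred",place(p,(-.035,-.066,.076)))
# bar mask: dark brown pixels in region
im=cv2.imread("pics/w4.png"); hsv=cv2.cvtColor(im,cv2.COLOR_BGR2HSV)
mask=((im[:,:,2]<110)&(im[:,:,2].astype(int)>im[:,:,0]+15)).astype('uint8'); mask[:, :60]=0; mask[:, 180:]=0; mask[:150]=0; mask[245:]=0
n,l,st,c=cv2.connectedComponentsWithStats(mask); i=1+np.argmax(st[1:,4]); print("bar blob",st[i],c[i].round(1))
# predicted bar silhouette bbox
P=[(x,-66+y,z) for x in(-35,35) for y in(-8,8) for z in(48,76)]
q=proj(m,place(p,np.array(P)/1000)); print(q.min(0).round(1),q.max(0).round(1))
s=r.get_state(); M=R.from_quat(s["eef_rot"]).as_matrix(); g=place(p,(0,-.066,.073))[0]; print(((g+.019*M[:,2])-s["tcp_pos"]).round(4))
```

```text
box [0.5269 0.1907 0.1294] [[1.1, 0.7], [-28.1, -0.4], [0.5, 1.9]] grip [[0.5354 0.1253 0.076 ]]
bar near end [0.48418932 0.13852574 0.076     ] pred [[0.5006774  0.12075328 0.076     ]]
bar blob [  89  166   50   63 1192] [115.6 191.6]
[ 72.5 157.1] [137.4 230.2]
[ 0.0805 -0.1326 -0.0869]
```

Run:
```python
from h import *
m=eyes.camera_model("wrist"); m["cam_to_world"]=np.load("w4.npz")["M"]; k=512/448
o=[(m,(-83,136,0),np.array([300,76])*k),(m,(-92,4,42),np.array([157,79])*k),(m,(92,4,48),np.array([181,203])*k)]
P=[(x,-66+y,z) for x in(-35,35) for y in(-8,8) for z in(48,76)]
for p in (fit(o,(.54,.195,.063)),((.5399,.1962,.063),0),((.537,.194,.063),0)):
    print("box",np.round(p,4) if p[1]==0 else (p[0].round(4),p[1]),"grip",place(p[0],(0,-.066,.076)).round(4))
    q=proj(m,place(p[0],np.array(P)/1000)); print("bar bbox",q.min(0).round(1),q.max(0).round(1),"seen 89 166 139 229")
s=r.get_state(); M=R.from_quat(s["eef_rot"]).as_matrix(); print(s["tcp_pos"], .019*M[:,2])
```

```text
box (array([ 0.5294,  0.1943, -0.0128]), [[3.0, -0.8], [-0.2, 0.7], [-7.2, 3.3]]) grip [[0.5285 0.1283 0.076 ]]
bar bbox [ 78.3 151. ] [134.1 226.5] seen 89 166 139 229Traceback (most recent call last):
  File "<stdin>", line 6, in <module>
    return _wrapfunc(a, 'round', decimals=decimals, out=out)
    return _wrapit(obj, method, *args, **kwds)
    conv = _array_converter(obj)
ValueError: setting an array element with a sequence. The requested array has an inhomogeneous shape after 1 dimensions. The detected shape was (2,) + inhomogeneous part.
```

Run:
```python
from h import *
m=eyes.camera_model("wrist"); m["cam_to_world"]=np.load("w4.npz")["M"]; k=448/512
P=np.array([(x,-66+y,z) for x in(-35,35) for y in(-8,8) for z in(48,76)])/1000
C=np.array([(-83,136,0),(-83,136,42),(83,136,42),(-92,4,42),(-92,4,48),(92,4,48)])/1000
for p in ((.5399,.1962,.063),(.537,.194,.063),(.537,.194,.045)):
    q=proj(m,place(p,P)); print(p,"bar bbox",q.min(0).round(1),q.max(0).round(1),"seen 89 166 139 229"); print((k*proj(m,place(p,C))).round(0).tolist())
s=r.get_state(); M=R.from_quat(s["eef_rot"]).as_matrix(); print(s["tcp_pos"], .019*M[:,2])
```

```text
(0.5399, 0.1962, 0.063) bar bbox [ 86.2 165. ] [142.4 234.8] seen 89 166 139 229
[[298.0, 75.0], [307.0, 100.0], [276.0, 203.0], [153.0, 91.0], [151.0, 95.0], [182.0, 210.0]]
(0.537, 0.194, 0.063) bar bbox [ 81.9 162.5] [139.6 233.2] seen 89 166 139 229
[[297.0, 72.0], [305.0, 97.0], [275.0, 202.0], [149.0, 87.0], [148.0, 91.0], [180.0, 209.0]]
(0.537, 0.194, 0.045) bar bbox [ 81.9 161.4] [138.7 232.7] seen 89 166 139 229
[[297.0, 75.0], [306.0, 100.0], [274.0, 203.0], [151.0, 87.0], [150.0, 92.0], [179.0, 209.0]]
[0.46576808 0.25864542 0.14439968] [ 0.01092705  0.00077435 -0.01552417]
```

Request:
carry_out(
  steps=[
    [[0.03,-0.11,0],[0,0,0],56],
    [[0.06,-0.22,-0.01],[0,0,0],56],
    [[0.09,-0.33,-0.03],[0,0,0],56],
    [[0.115,-0.44,-0.043],[0,0,0],56],
    [[0.115,-0.44,-0.043],[0,0,0],56],
    [[0.115,-0.44,-0.043],[0,0,0],56],
  ],
)

```text
time: 12.65
tcp_pos: [0.4995, 0.1251, 0.1287]
eef_rot: [-0.031, 0.953, 0.01, 0.3]
contact_force: [-0.0, 0.3, -0.8]
grip_width: 0.661
grasp_force: 0.0
```

Run:
```python
from h import *
import cv2
s=r.get_state(); M=R.from_quat(s["eef_rot"]).as_matrix(); m=eyes.camera_model("wrist"); im=eyes.snapshot("wrist")[:,:,::-1]; cv2.imwrite("pics/w5.png",im)
print({k:np.round(s[k],4).tolist() for k in("time","joint_pos","tcp_pos")})
P=np.array([(x,-66+y,z) for x in(-35,35) for y in(-8,8) for z in(48,76)])/1000; q=proj(m,place((.5399,.1962,.063),P)); print(q.min(0).round(1),q.max(0).round(1))
x0,y0=q.min(0).astype(int)-15; x1,y1=q.max(0).astype(int)+10
mask=np.zeros(im.shape[:2],np.uint8); c=im[y0:y1,x0:x1].astype(int); mask[y0:y1,x0:x1]=(c[:,:,2]<110)&(c[:,:,2]>c[:,:,0]+15)
n,l,st,ce=cv2.connectedComponentsWithStats(mask); i=1+np.argmax(st[1:,4]); print(st[i],ce[i].round(1))
d=np.array([.552,.131,.058])-s["tcp_pos"]; print((d/.3).round(3))
```

```text
{'time': 12.65, 'joint_pos': [0.1519, -0.0709, -0.9852, 0.0488, -0.0491, 0.071], 'tcp_pos': [0.4995, 0.1251, 0.1287]}
[253.3 159.1] [276.  238.6]
[252 160  21  75 786] [260.9 181.9]
[ 0.175  0.02  -0.236]
```

Request:
carry_out(
  steps=[
    [[0.02,0,0],[-0.047,0.667,0],56],
    [[0.04,0,0],[-0.047,0.667,0],56],
    [[0.06,0,0],[-0.047,0.667,0],56],
    [[0.06,0,0],[-0.047,0.667,0],56],
  ],
)

```text
time: 13.1
tcp_pos: [0.5226, 0.128, 0.1318]
eef_rot: [-0.035, 0.991, 0.004, 0.132]
contact_force: [0.6, 0.4, 1.1]
grip_width: 0.654
grasp_force: 0.0
```

Run:
```python
from h import *
s=r.get_state(); M=R.from_quat(s["eef_rot"]).as_matrix()
print({k:np.round(s[k],4).tolist() for k in("time","joint_pos","tcp_pos")},M.round(3))
d=np.array([.547,.130,.055])-s["tcp_pos"]; print((d/.3).round(3))
```

```text
{'time': 13.1, 'joint_pos': [0.1319, 0.1507, -0.5361, 0.6196, -0.0166, 0.0596], 'tcp_pos': [0.5226, 0.128, 0.1318]} [[-0.963 -0.07   0.261]
 [-0.068  0.998  0.018]
 [-0.262 -0.    -0.965]]
[ 0.081  0.007 -0.256]
```

Request:
carry_out(
  steps=[
    [[0.04,0.003,-0.06],[0,0,0],56],
    [[0.08,0.007,-0.13],[0,0,0],56],
    [[0.08,0.007,-0.19],[0,0,0],56],
    [[0.08,0.007,-0.23],[0,0,0],56],
    [[0.08,0.007,-0.245],[0,0,0],56],
    [[0.08,0.007,-0.245],[0,0,0],56],
    [[0.08,0.007,-0.245],[0,0,0],56],
  ],
)

```text
time: 13.8
tcp_pos: [0.5419, 0.1288, 0.0572]
eef_rot: [-0.034, 0.991, 0.004, 0.131]
contact_force: [0.2, 0.0, -0.2]
grip_width: 0.655
grasp_force: 0.0
```

Request:
carry_out(
  steps=[
    [[0,0,0],[0,0,0],30],
    [[0,0,0],[0,0,0],22],
    [[0,0,0],[0,0,0],16],
    [[0,0,0],[0,0,0],12],
    [[0,0,0],[0,0,0],12],
    [[0,0,0],[0,0,0],12],
    [[0,0,0],[0,0,0],12],
  ],
  squeeze=25,
)

```text
time: 14.5
tcp_pos: [0.5426, 0.1286, 0.0575]
eef_rot: [-0.034, 0.991, 0.005, 0.131]
contact_force: [-2.9, 1.7, 6.0]
grip_width: 0.179
grasp_force: 26.9
```

Request:
carry_out(
  steps=[
    [[-0.001,0.02,0],[0,0,0],12],
    [[-0.004,0.06,0],[0,0,0],12],
    [[-0.007,0.11,0],[0,0,0],12],
    [[-0.01,0.16,0],[0,0,0],12],
    [[-0.013,0.21,0],[0,0,0],12],
    [[-0.016,0.26,0],[0,0,0],12],
    [[-0.019,0.3,0],[0,0,0],12],
    [[-0.02,0.32,0],[0,0,0],12],
    [[-0.02,0.32,0],[0,0,0],12],
  ],
)

```text
time: 15.4
tcp_pos: [0.5364, 0.2252, 0.0576]
eef_rot: [-0.034, 0.991, 0.005, 0.131]
contact_force: [-3.4, 1.9, 5.9]
grip_width: 0.186
grasp_force: 26.9
```

Request:
carry_out(
  steps=[
    [[-0.002,0.03,0],[0,0,0],12],
    [[-0.004,0.06,0],[0,0,0],12],
    [[-0.006,0.09,0],[0,0,0],12],
    [[-0.007,0.11,0],[0,0,0],12],
    [[-0.007,0.11,0],[0,0,0],12],
    [[-0.007,0.11,0],[0,0,0],12],
  ],
)

```text
time: 16.0
tcp_pos: [0.5343, 0.2579, 0.0575]
eef_rot: [-0.034, 0.991, 0.005, 0.131]
contact_force: [-2.8, 1.1, 5.3]
grip_width: 0.177
grasp_force: 26.9
```

Request:
carry_out(
  steps=[
    [[0,0.004,0],[0,0,0],12],
    [[0,0.007,0],[0,0,0],12],
    [[0,0.007,0],[0,0,0],12],
  ],
)

```text
time: 16.3
tcp_pos: [0.5343, 0.2586, 0.0575]
eef_rot: [-0.033, 0.991, 0.003, 0.131]
contact_force: [-3.2, -3.1, 8.2]
grip_width: 0.182
grasp_force: 27.1
```

Request:
carry_out(
  steps=[
    [[0,0.004,0],[0,0,0],12],
    [[0,0.007,0],[0,0,0],12],
    [[0,0.007,0],[0,0,0],12],
  ],
)

```text
time: 16.6
tcp_pos: [0.5343, 0.2586, 0.0575]
eef_rot: [-0.033, 0.991, 0.001, 0.131]
contact_force: [-4.0, -8.3, 10.1]
grip_width: 0.181
grasp_force: 27.6
```

The stop is reached: the force rises and the cover no longer moves. I'll ease off, release and retreat.

Request:
carry_out(
  steps=[
    [[0,-0.01,0],[0,0,0],12],
    [[0,-0.01,0],[0,0,0],18],
    [[0,-0.01,0],[0,0,0],30],
    [[0,-0.01,0],[0,0,0],45],
    [[0,-0.01,0],[0,0,0],45],
    [[0,-0.01,0],[0,0,0],45],
  ],
)

```text
time: 17.2
tcp_pos: [0.5339, 0.2585, 0.0565]
eef_rot: [-0.034, 0.991, 0.004, 0.13]
contact_force: [-0.0, -0.3, -1.0]
grip_width: 0.528
grasp_force: 0.0
```

Request:
carry_out(
  steps=[
    [[-0.01,0,0.05],[0,0,0],45],
    [[-0.03,0,0.12],[0,0,0],45],
    [[-0.06,0,0.22],[0,0,0],45],
    [[-0.1,0,0.34],[0,0,0],45],
    [[-0.14,0,0.44],[0,0,0],45],
    [[-0.14,0,0.44],[0,0,0],45],
    [[-0.14,0,0.44],[0,0,0],45],
  ],
)

```text
time: 17.9
tcp_pos: [0.4924, 0.2588, 0.1896]
eef_rot: [-0.034, 0.991, 0.005, 0.132]
contact_force: [-0.0, 0.1, -0.1]
grip_width: 0.522
grasp_force: 0.0
```

Run:
```python
from h import *
import cv2
s=r.get_state(); print({k:np.round(s[k],3).tolist() for k in("time","tcp_pos","contact_force","grip_width")})
m=eyes.camera_model("wrist"); im=eyes.snapshot("wrist")[:,:,::-1]; cv2.imwrite("pics/w6.png",im)
t=eyes.camera_model("top"); T=eyes.snapshot("top")[:,:,::-1].astype(int); T0=cv2.imread("pics/top0.png").astype(int)
for y in(64,66):
    P=np.array([(x,y+dy,z) for x in(-35,35) for dy in(-8,8) for z in(48,76)])/1000; q=proj(m,place((.5399,.1962,.063),P)); print(y,q.min(0).round(1),q.max(0).round(1))
x0,y0=np.maximum(q.min(0).astype(int)-20,0); x1,y1=q.max(0).astype(int)+20
c=im[y0:y1,x0:x1].astype(int); mask=((c[:,:,2]<110)&(c[:,:,2]>c[:,:,0]+15)).astype('uint8')
n,l,st,ce=cv2.connectedComponentsWithStats(mask); i=1+np.argmax(st[1:,4]); print(st[i]+[x0,y0,0,0,0])
# change regions in top
d=(np.abs(T-T0).max(2)>40).astype('uint8'); n,l,st,ce=cv2.connectedComponentsWithStats(d); print([x.tolist() for x in st[1:] if x[4]>15])
```

```text
{'time': 17.9, 'tcp_pos': [0.492, 0.259, 0.19], 'contact_force': [-0.021, 0.052, -0.132], 'grip_width': 0.522}
64 [250.6 159.6] [267.9 232.3]
66 [252.7 159.6] [270.1 232.3]
[248 161  16  68 314]
[[203, 181, 40, 54, 1352], [111, 183, 96, 201, 6747], [220, 197, 4, 19, 57], [306, 203, 11, 18, 144], [413, 225, 10, 22, 89], [110, 238, 3, 8, 17], [141, 251, 5, 8, 22], [103, 259, 18, 40, 357], [119, 260, 6, 6, 21], [421, 261, 10, 5, 39], [119, 267, 5, 10, 37], [500, 286, 3, 10, 26], [337, 290, 67, 19, 624], [474, 290, 6, 16, 32], [502, 303, 3, 7, 17], [226, 305, 166, 42, 3323], [441, 325, 43, 32, 602], [487, 326, 13, 6, 23], [245, 360, 22, 20, 294], [451, 376, 34, 8, 151]]
```

Request:
carry_out(
  steps=[
    [[-0.1,-0.1,0.1],[0,0,0],45],
    [[-0.2,-0.2,0.2],[0,0,0],45],
    [[-0.3,-0.35,0.2],[0,0,0],45],
    [[-0.3,-0.5,0.2],[0,0,0],45],
    [[-0.3,-0.65,0.2],[0,0,0],45],
    [[-0.3,-0.8,0.2],[0,0,0],45],
    [[-0.3,-0.95,0.2],[0,0,0],45],
    [[-0.3,-0.95,0.2],[0,0,0],45],
    [[-0.3,-0.95,0.2],[0,0,0],45],
  ],
)

```text
time: 18.9
tcp_pos: [0.4013, -0.0277, 0.2473]
eef_rot: [-0.032, 0.991, 0.005, 0.129]
contact_force: [0.3, -0.1, 0.3]
grip_width: 0.529
grasp_force: 0.0
```

Run:
```python
from h import *
import cv2
m=eyes.camera_model("top"); T=eyes.snapshot("top")[:,:,::-1]; cv2.imwrite("pics/top7.png",T); T0=cv2.imread("pics/top0.png")
box=(.5399,.1962,.063)
def edge(im,yl,x,z):
    g=cv2.GaussianBlur(im,(0,0),.7).astype(float).sum(2)
    a=proj(m,place(box,(x/1000,yl/1000,z/1000)))[0]; b=proj(m,place(box,(x/1000,(yl-10)/1000,z/1000)))[0]; u=(b-a)/10 # px per mm toward -y
    t=np.arange(-16,16.1,.5); pr=[cv2.remap(g.astype(np.float32),np.float32([[a[0]+u[0]*k]]),np.float32([[a[1]+u[1]*k]]),1)[0,0] for k in t]
    d=np.gradient(np.array(pr)); i=np.argsort(-np.abs(d))[:1]; return round(yl-t[i[0]],1),round(d[i[0]])
for n,im,ys in(("old",T0,(4,-136)),("new",T,(136,-4))):
    for yl in ys: print(n,yl,[edge(im,yl,x,48) for x in(-70,-50,50,60,70,80)])
s=r.get_state(); print(s["time"],s["tcp_pos"])
d=(np.abs(T.astype(int)-T0).max(2)>40).astype('uint8'); n,l,st,ce=cv2.connectedComponentsWithStats(d); print([x.tolist() for x in st[1:] if x[4]>15])
```

```text
old 4 [(np.float64(-9.5), -2), (np.float64(17.5), -4), (np.float64(15.0), -4), (np.float64(20.0), -3), (np.float64(3.5), 9), (np.float64(3.5), 8)]
old -136 [(np.float64(-134.5), -10), (np.float64(-132.5), -9), (np.float64(-133.0), -9), (np.float64(-133.5), -10), (np.float64(-134.0), -8), (np.float64(-133.5), -4)]
new 136 [(np.float64(136.0), 2), (np.float64(135.0), 1), (np.float64(133.5), 4), (np.float64(133.0), 4), (np.float64(131.5), 4), (np.float64(133.5), 4)]
new -4 [(np.float64(-6.0), -11), (np.float64(-6.5), -11), (np.float64(-6.0), -11), (np.float64(-4.5), -12), (np.float64(-5.5), -13), (np.float64(-6.5), -9)]
18.95 [ 0.40129495 -0.02642918  0.24745314]
[[203, 181, 40, 54, 1408], [163, 183, 39, 51, 1377], [220, 197, 4, 19, 53], [306, 203, 11, 17, 142], [190, 232, 12, 3, 23], [170, 234, 10, 3, 17], [243, 243, 68, 81, 2950], [422, 261, 9, 4, 32], [499, 278, 3, 8, 19], [338, 290, 65, 19, 604], [454, 292, 5, 24, 52], [247, 306, 13, 9, 92], [262, 307, 27, 17, 126], [226, 308, 19, 21, 242], [250, 316, 7, 7, 17], [303, 318, 90, 26, 1282], [292, 323, 10, 6, 48], [441, 325, 43, 32, 669], [175, 348, 57, 36, 1531], [249, 351, 19, 5, 44], [392, 377, 10, 7, 39], [451, 377, 34, 7, 128]]
```

The camera and gripper readings suggest the cover could be 2–3 mm short, so I'll push the bar home with shut fingers to make sure.

Request:
carry_out(
  steps=[
    [[0,0.1,0],[0,0,0],0],
    [[0,0.22,0],[0,0,0],0],
    [[0.06,0.34,0],[0,0,0],0],
    [[0.13,0.46,0],[0,0,0],0],
    [[0.2,0.58,-0.05],[0,0,0],0],
    [[0.28,0.69,-0.1],[0,0,0],0],
    [[0.36,0.77,-0.17],[0,0,0],0],
    [[0.43,0.81,-0.25],[0,0,0],0],
    [[0.455,0.81,-0.33],[0,0,0],0],
    [[0.455,0.81,-0.33],[0,0,0],0],
    [[0.455,0.81,-0.33],[0,0,0],0],
  ],
)

```text
time: 20.05
tcp_pos: [0.5364, 0.218, 0.1488]
eef_rot: [-0.035, 0.991, 0.004, 0.129]
contact_force: [0.5, 0.1, 0.7]
grip_width: 0.002
grasp_force: 0.0
```

Request:
carry_out(
  steps=[
    [[0,0,-0.1],[0,0,0],0],
    [[0,0,-0.2],[0,0,0],0],
    [[0,0,-0.26],[0,0,0],0],
    [[0,0,-0.293],[0,0,0],0],
    [[0,0,-0.293],[0,0,0],0],
    [[0,0,-0.293],[0,0,0],0],
  ],
)

```text
time: 20.65
tcp_pos: [0.5393, 0.217, 0.0635]
eef_rot: [-0.034, 0.991, 0.004, 0.132]
contact_force: [-0.2, 0.7, -0.4]
grip_width: 0.002
grasp_force: 0.0
```

Request:
carry_out(
  steps=[
    [[-0.001,0.01,0],[0,0,0],0],
    [[-0.001,0.02,0],[0,0,0],0],
    [[-0.002,0.03,0],[0,0,0],0],
    [[-0.003,0.04,0],[0,0,0],0],
    [[-0.003,0.04,0],[0,0,0],0],
  ],
)

```text
time: 21.15
tcp_pos: [0.5376, 0.229, 0.062]
eef_rot: [-0.034, 0.991, 0.004, 0.131]
contact_force: [1.0, 0.4, 0.4]
grip_width: 0.001
grasp_force: 0.0
```

Request:
carry_out(
  steps=[
    [[0,0.01,0],[0,0,0],0],
    [[-0.001,0.02,0],[0,0,0],0],
    [[-0.001,0.02,0],[0,0,0],0],
  ],
)

```text
time: 21.45
tcp_pos: [0.5372, 0.2348, 0.0618]
eef_rot: [-0.034, 0.991, 0.004, 0.131]
contact_force: [0.0, -0.3, -0.8]
grip_width: 0.005
grasp_force: 0.0
```

Request:
carry_out(
  steps=[
    [[0,0.005,0],[0,0,0],0],
    [[0,0.01,0],[0,0,0],0],
    [[0,0.01,0],[0,0,0],0],
  ],
)

```text
time: 21.75
tcp_pos: [0.5372, 0.2371, 0.0618]
eef_rot: [-0.034, 0.991, 0.004, 0.13]
contact_force: [-0.0, -1.9, 0.1]
grip_width: 0.001
grasp_force: 0.9
```

Request:
carry_out(
  steps=[
    [[0,0.005,0],[0,0,0],0],
    [[0,0.01,0],[0,0,0],0],
    [[0,0.01,0],[0,0,0],0],
  ],
)

```text
time: 22.05
tcp_pos: [0.5371, 0.2373, 0.0617]
eef_rot: [-0.033, 0.991, 0.001, 0.131]
contact_force: [-1.2, -10.6, 4.1]
grip_width: 0.003
grasp_force: 5.0
```

Request:
carry_out(
  steps=[
    [[0,0.005,0],[0,0,0],0],
    [[0,0.01,0],[0,0,0],0],
    [[0,0.01,0],[0,0,0],0],
  ],
)

```text
time: 22.35
tcp_pos: [0.5371, 0.2375, 0.0617]
eef_rot: [-0.032, 0.991, -0.002, 0.131]
contact_force: [-1.8, -17.3, 8.2]
grip_width: 0.0
grasp_force: 8.8
```

At 17 N nothing moved, so the cover is against its stop. I'm retreating.

Request:
carry_out(
  steps=[
    [[0,-0.03,0],[0,0,0],0],
    [[0,-0.07,0],[0,0,0],0],
    [[0,-0.07,0.06],[0,0,0],0],
    [[-0.03,-0.07,0.18],[0,0,0],0],
    [[-0.08,-0.07,0.3],[0,0,0],0],
    [[-0.16,-0.1,0.42],[0,0,0],0],
    [[-0.26,-0.2,0.5],[0,0,0],0],
    [[-0.36,-0.3,0.5],[0,0,0],0],
    [[-0.36,-0.4,0.5],[0,0,0],0],
    [[-0.36,-0.5,0.5],[0,0,0],0],
    [[-0.36,-0.5,0.5],[0,0,0],0],
    [[-0.36,-0.5,0.5],[0,0,0],0],
  ],
)

```text
time: 23.55
tcp_pos: [0.4293, 0.0932, 0.212]
eef_rot: [-0.033, 0.991, 0.005, 0.131]
contact_force: [-0.4, -0.6, 0.2]
grip_width: 0.001
grasp_force: 0.0
```

Run:
```python
from h import *
import cv2
T=eyes.snapshot("top")[:,:,::-1].astype(int); T0=cv2.imread("pics/top7.png").astype(int)
d=(np.abs(T-T0).max(2)>40).astype('uint8'); n,l,st,ce=cv2.connectedComponentsWithStats(d[150:260,150:350]); print([x.tolist() for x in st[1:] if x[4]>8])
s=r.get_state(); print(s["time"],s["tcp_pos"],s["contact_force"],np.abs(s["qd"]).max())
print(r.finish_job())
```

```text
[[50, 85, 49, 25, 908], [96, 93, 51, 17, 679]]
23.6 [0.42936148 0.09370993 0.21188967] [-0.42670974 -0.47780463 -0.93709498] 0.021475886869005114
the job is handed in; nothing more can be done
None
```

The fish is lying flat in the bay that was open, the cover is slid across to its stop over it, and the job was handed in at 23.6 s with the arm clear and no contact with the lamp seen.

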